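# Feed a glass bar through the guard of the tessera cutter

## Robot

A 7-joint arm with a two-finger parallel gripper is mounted at the origin on a cart in front of the work surface, level with it; the furniture and walls round the work are solid. World frame = base frame: x ahead of the robot, y to its left, z up, the work surface at z = 0. Lengths are in m, angles in rad, forces in N, time in s.
With the tool pointing down it reaches from about 0.425 to 0.95 m from the base axis. Payload 4.7 kg.
Tool frame: the origin (TCP) lies on the centre line of the jaws, within the pads' length; the fingertips stand robot.nose_length ahead of it and the grasp point (between the pads) lies 8 mm behind it (robot.nose_length is the distance from the TCP to the fingertips, in m); z points along the fingers, y is the line along which they close (so a half turn about z gives the same grasp; the last joint's range is limited). The gripper opens to 85 mm and grips with 20 to 120 N. Pads are 22 mm wide; open, the fingers measure 114 mm over their backs; the gripper's body (76 mm by 85 mm) begins 54 mm behind the grasp point. The pads swing forward as they close: fully open they stand 13 mm farther back than shut.
Start: joints at [-1.157, 0.469, -0.049, 1.532, 0.024, 1.141, -0.082], TCP at [0.289, 0.61, 0.242] pointing down, gripper open.
Joint ranges: [-2.59, 2.59], [-0.33, 1.99], [-1.39, 1.29], [0.1, 2.45], [-1.04, 4.18], [0.21, 1.99], [-2.66, 2.66]. Speed limits (rad/s): [2.57, 2.57, 3.14, 3.14, 3.14, 3.14, 3.14].

## Interface

Orientations are given as [roll, pitch, yaw] about the fixed x, y, z axes, in that order (R = Rz(yaw) Ry(pitch) Rx(roll)).
In Python, from plant import robot gives the robot as it stands. Calls block until the motion is done:
- robot.goto(position, orientation): joint-space move of the TCP to a pose.
- robot.move_straight(position, vel=0.15, attitude=None, contact_N=None): straight line of the TCP; attitude=None keeps the orientation; vel is the mean speed in m/s. With contact_N (N) it stops when the force on the tool has changed by that much, and returns True; else False.
- robot.move_joints(angles): joint-space move.
- robot.grip(opening, strength=None): opening from 0.0 (shut) to 1.0 (fully open); strength is the grip in N (None keeps the last); returns when the fingers have stopped.
- robot.sleep(seconds).
- robot.inverse_kinematics(position, orientation): joint angles nearest the present ones, or None.
- robot.sense(): the state.
- robot.grab_frame(name): name is "scene" or "side" or "wrist"; returns a dict with "image" (384x512x3 uint8, red, green, blue), "range_z" (384x512 float32, m along the optical axis (not along the pixel's ray), 0 where there is no reading), "fx", "fy", "cx", "cy" (pixels), "R" (3x3) and "t" (3): a world point X has camera coordinates R X + t. Camera axes: x right, y down, z forward; pixel columns grow to the right and rows downward; lengths in m; the calibration is good to about 2 mm. A picture is of the moment at which its call begins.
A pose or a line that the arm cannot do raises robot.IKError and nothing moves.
- robot.close_job(): hands the job in; it is judged then, once.
The state is a dict: "t": time; "joint_pos": joint angles; "joint_velocities": joint speeds; "effort": joint torques, N m; "tcp_pos": TCP position; "tcp_rot": TCP orientation; "wrist_force": force on the tool from outside, world axes, zero at the start; "torque": the same for the moment, N m; "opening": opening from 0.0 (shut) to 1.0 (fully open); "gripper_force": force on a finger pad.
Only numpy, scipy, OpenCV 4.12 (cv2) and the standard library are available. Lean on these libraries where they do the work, as an engineer would, in place of code of your own. Each camera call takes 0.05 s, during which the arm holds its last target. There are 200 camera calls.

## Task

I am about to cut tesserae, so draw the longest of the three glass bars out of the wooden rack (the other two are too short to be held clear of the guard and stay where they are). Feed it upright down through the narrow window in the cutter's guard, between the jaws, and gently press the sprung stop underneath fully home: the air cutter fires only while the stop is home. Finish while still gripping the bar and holding the stop down, so that I can make the cut with the foot valve; leave the tools lying around undisturbed.

Things in the scene. Friction and masses are not known exactly. Their poses are not given: they have to be found in the camera images.
- bar_long: longest of three upright flat bars of opaque grey-green glass: 10 mm thick, 24 mm wide, 170 mm long, about 0.1 kg. Origin: centre of its foot (lower end face); own x along the thickness, y along the width, z up along the bar. It stands in any one of the rack's three sockets and may lean up to 0.05 rad in it
- bar_mid: a like bar 125 mm long in another socket of the rack, same origin and axes; to be left there
- bar_short: a like bar 100 mm long in the remaining socket, same origin and axes; to be left there
- rack: fixed wooden block 62 x 180 mm, top 58 mm above the worktop, on a foot 90 x 196 x 10 mm. Three sockets in a row along its y, 55 mm apart, the middle one at its centre; each 12 mm (x) by 26 mm (y), 45 mm deep (floor 13 mm above the worktop). The bars' x and y axes lie along the rack's. Origin: centre of its underside
- window (a point): centre of the feed window at the guard's top face, 114 mm above the worktop; axes are the cutter's, z up. The through window is 26 mm along x and 12 mm along y (2 mm more than the bar each way), 14 mm deep, with a 3 mm lead-in chamfer on top. The bar's width goes along the cutter's x, its thickness along y, either broad face first
- cutter: fixed air-driven bench cutter; origin on the worktop straight below the window. Base plate x -62 to 62, y -60 to 112 mm; guard: bare metal plate 106 x 106 x 14 mm on four posts, highest part (117 mm with screws), clear plastic panels round three sides; air cylinder on the +y side, lower. Under the guard two fixed open jaws, 16 mm apart along y, then the stop
- stop (a joint): travel (m) of the sprung stop, a steel disc 26 mm across centred below the window: 0 = up (face 69 mm below the guard's top, 45 above the worktop); grows as pressed down; 0.008 = fully home on its hard end (face 77 mm below, 37 above the worktop). About 4 N starts it, 8 N brings it home; if let go it rises again
- nippers: red-handled tile nippers, 60 x 189 x 15 mm, lying on the worktop; origin at the centre of the underside; leave alone
- marker: marker pen, 17 x 135 x 16 mm, lying on the worktop; origin at the centre of the underside; leave alone
- tweezers: steel tweezers, 132 x 20 x 6 mm, lying on the worktop; origin at the centre of the underside; leave alone

How it is judged:
On the way, in this order (a step that is already met when the one before it is completed fails the run):
1. the longest bar is gripped and drawn clear of its socket, upright (contact force between the fingers and bar_long above 2 N and z of bar_long in the frame of rack above 0.065 m and angle between bar_long's own z axis and vertical below 0.2 rad), for 0.1 s.
2. its foot has passed down through the guard window (horizontal distance between bar_long and window below 0.006 m and angle between bar_long's own z axis and vertical below 0.1 rad and z of bar_long in the frame of window below -0.02 m and contact force between the fingers and bar_long above 2 N), for 0.1 s.
At the end, for the whole second after the job is handed in: The longest bar is gripped (over 2 N), upright within 0.1 rad in the window, foot within 6 mm of its axis and at least 74.5 mm below the guard top; the stop is down at least 6.5 of its 8 mm; the two shorter bars are in their sockets (moved under 15 mm, upright within 0.12 rad) (horizontal distance between bar_long and window below 0.006 m and angle between bar_long's own z axis and vertical below 0.1 rad and z of bar_long in the frame of window below -0.0745 m and value of joint stop above 0.0065 m and contact force between the fingers and bar_long above 2 N and distance of each of bar_mid, bar_short from where it was at the start of the episode below 0.015 m and angle between each of bar_mid, bar_short's own z axis and vertical below 0.12 rad); the arm keeps its last pose, push and grip.
It fails at once if the glass is rammed: more than 45 N between the bar and the cutter (contact force between bar_long and cutter above 45 N).
It fails at once if a shorter bar is pulled out of the rack (distance of any of bar_mid, bar_short from where it was at the start of the episode above 0.03 m).
It fails at once if a tool on the worktop is disturbed (moved more than 20 mm) (distance of any of nippers, marker, tweezers from where it was at the start of the episode above 0.02 m).
It also fails if it takes over 48 s, if anything falls off the work surface, if the arm or the gripper's body presses on something with over 40 N, if the wrist force passes 120 N, or if a joint passes its speed limit or range.

## Working session

There is one attempt and no reset: what is moved stays moved. The work goes in short steps, each a Python script; the robot and the scene stay as the last script left them, time stands still between calls to the robot, and variables do not carry over. Pictures are saved under pics/ and viewed, at most 10 in all, crops included, and the job is handed in when it is done.

```bash
ls; mkdir -p pics
cat > h.py <<'E'
import numpy as np, cv2
from plant import robot
def shot(n):
    f=robot.grab_frame(n); np.savez('/tmp/%s.npz'%n,**f); return f
def cloud(f):
    z=f['range_z']; v,u=np.indices(z.shape)
    P=np.dstack([(u-f['cx'])/f['fx']*z,(v-f['cy'])/f['fy']*z,z])
    W=(P-np.array(f['t']))@np.array(f['R']); W[z<=0]=np.nan
    return W
def ray(f,u,v):
    R=np.array(f['R']); d=R.T@np.array([(u-f['cx'])/f['fx'],(v-f['cy'])/f['fy'],1]); return -R.T@np.array(f['t']),d
def onplane(f,u,v,z):
    o,d=ray(f,u,v); return o+d*(z-o[2])/d[2]
E
python3 - <<'E'
from h import *
a=shot('scene');b=shot('side')
for n,f in(('scene',a),('side',b)):
    print(n,f['fx'],f['cx'],f['cy'],(-np.array(f['R']).T@f['t']).round(3))
    cv2.imwrite(f'pics/{n}0.png',cv2.cvtColor(f['image'],cv2.COLOR_RGB2BGR))
s=robot.sense();print(s,robot.nose_length)
E
```

```text
pics
plant.py
scene 369.806092677692 251.71308691467894 190.98393583378297 [-0.051 -0.603  0.912]
side 400.0886671263784 255.62425733450473 191.82909294000027 [0.002 0.573 0.589]
{'t': 0.1, 'joint_pos': array([-1.15689268,  0.46935334, -0.04856089,  1.53359232,  0.02411634,
        1.14099522, -0.08227142]), 'joint_velocities': array([ 1.44176380e-04, -8.93565975e-04,  6.11887901e-05, -4.19510362e-03,
       -1.44843805e-03, -5.71816740e-04, -2.86107540e-04]), 'effort': array([ 8.32959049e-04, -5.11515820e+01, -4.67998115e-02, -2.38390535e+01,
        1.08058029e-02,  4.41709446e-03,  3.00972943e-05]), 'tcp_pos': array([0.28901043, 0.60943164, 0.2413637 ]), 'tcp_rot': array([-3.13983273e+00,  9.20647053e-05,  2.69882350e+00]), 'wrist_force': array([-0.92100316, -0.69045127, -0.13457624]), 'torque': array([ 0.01056464, -0.00887189,  0.01685258]), 'gripper_force': 0.0, 'opening': 0.9982881513810198} 0.011
```

View pics/scene0.png

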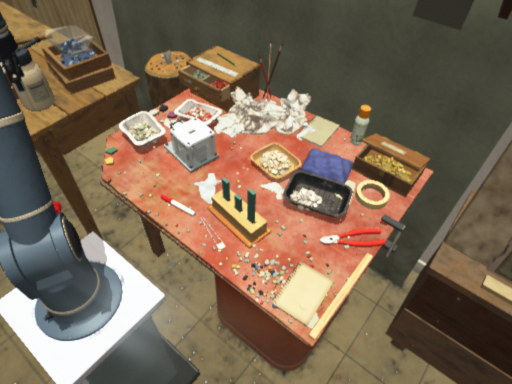

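View pics/side0.png

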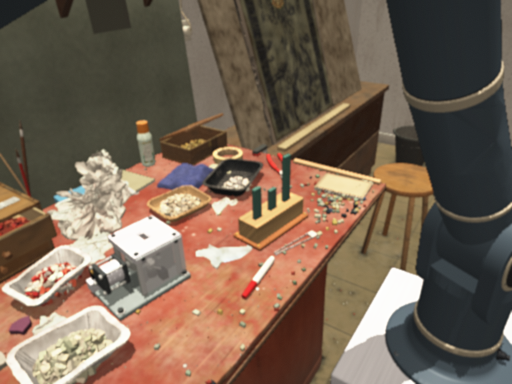

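The scene view shows the rack at about (240,215) with bars at (226,186), (238,199) and (251,205). The right-hand bar is the longest; in the side view it is at (286,178). The cutter guard is at (193,140) in scene and (150,245) in side. I'll measure both from depth and the images.

```bash
cat > m1.py <<'E'
from h import *
def rect(P): 
    r=cv2.minAreaRect((P[:,:2]*1000).astype(np.float32)); return np.round(r[0],1),np.round(r[1],1),round(r[2],1)
for n,cu,ra in(('scene',(165,110,220,175),(200,165,275,245)),('side',(80,205,195,320),(230,145,315,255))):
    f=dict(np.load(f'/tmp/{n}.npz')); W=cloud(f); hsv=cv2.cvtColor(f['image'],cv2.COLOR_RGB2HSV)
    def sub(b,m=None):
        M=np.zeros(W.shape[:2],bool);M[b[1]:b[3],b[0]:b[2]]=1
        return M&np.isfinite(W[...,2])
    M=sub(cu); Z=W[...,2]
    G=M&(Z>.105)&(Z<.125); print(n,'guard',G.sum(),np.median(Z[G]),rect(W[G]))
    # dark pixels in guard
    v=hsv[...,2]; 
    M=sub(ra); T=M&(Z>.052)&(Z<.064)&(hsv[...,0]<35)&(hsv[...,1]>80)
    print('racktop',T.sum(),rect(W[T]))
    B=(M&(hsv[...,0]>60)&(hsv[...,0]<110)&(v<120)).astype(np.uint8)
    k,l,st,c=cv2.connectedComponentsWithStats(B)
    for i in range(1,k):
        if st[i,4]>40:
            p=W[(l==i)&(Z>.06)]; 
            print('bar',st[i],np.nanmedian(p,0).round(4),np.nanmax(p[:,2]) , p[p[:,2]>np.nanmax(p[:,2])-.012].mean(0).round(4))
    for b,t,s in((cu,'cut',7),(ra,'rack',7)):
        im=f['image'][b[1]:b[3],b[0]:b[2]]; cv2.imwrite(f'pics/{n}_{t}.png',cv2.cvtColor(cv2.resize(im,None,fx=s/1.5,fy=s/1.5,interpolation=cv2.INTER_CUBIC),cv2.COLOR_RGB2BGR))
E
python3 m1.py
python3 - <<'E'
import cv2,numpy as np
I=[cv2.resize(cv2.imread(f'pics/{n}.png'),(400,300)) for n in('scene_cut','side_cut','scene_rack','side_rack')]
cv2.imwrite('pics/m.png',np.vstack([np.hstack(I[:2]),np.hstack(I[2:])]))
E
```

```text
scene guard 797 0.11447456687055907 (array([574.5, 153.5]), array([116.3, 116. ]), 79.6)
racktop 779 (array([ 458. , -150.2]), array([181.5,  65.2]), 81.4)
bar [223 181   6  19  86] [ 0.4611 -0.1027  0.102 ] 0.13561778547983802 [ 0.4612 -0.1016  0.1303]
bar [248 191   7  31 150] [ 0.4449 -0.2101  0.1283] 0.18159019863848544 [ 0.4451 -0.2094  0.1752]
bar [236 198   5  13  53] [ 0.4526 -0.1553  0.0864] 0.11141614416419016 [ 0.4527 -0.1557  0.1049]
side guard 1876 0.11344875323480637 (array([575.3, 154.8]), array([111.4, 117.3]), 80.1)
racktop 807 (array([ 458.6, -148.4]), array([183.2,  64.6]), 81.7)
bar [283 155   8  45 246] [ 0.4469 -0.1965  0.1241] 0.18154987104425094 [ 0.4463 -0.199   0.1754]
bar [253 188   7  30 169] [ 0.4626 -0.0881  0.0989] 0.1367490487709907 [ 0.4632 -0.0893  0.1298]
bar [269 189   6  20 105] [ 0.4546 -0.1428  0.0854] 0.11101263125850308 [ 0.4546 -0.1425  0.1052]
```

View pics/m.png

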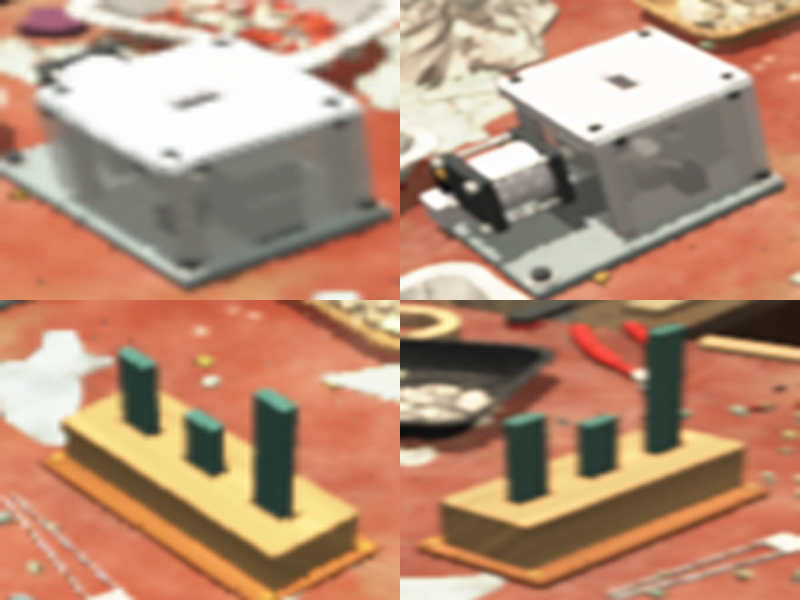

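The crops show the guard's dark window slot at crop (195,100) in scene and (622,82) in side, with the cylinder on the guard's left side. The long bar is at the right-hand end of the rack. Next: window pixels from both views, and how the wrist camera is mounted.

```bash
cat > m2.py <<'E'
from h import *
for n,c in(('scene',(191.8,131.7)),('side',(144.2,236.5))):
    f=dict(np.load(f'/tmp/{n}.npz')); g=cv2.cvtColor(f['image'],cv2.COLOR_RGB2GRAY)
    u0,v0=int(c[0]),int(c[1]); w=g[v0-9:v0+10,u0-9:u0+10].astype(float)
    d=np.clip(np.percentile(w,70)-w-40,0,None); v,u=np.indices(w.shape)
    uu,vv=(u*d).sum()/d.sum()+u0-9,(v*d).sum()/d.sum()+v0-9
    print(n,uu,vv,onplane(f,uu,vv,.112).round(4))
    p=np.array([onplane(f,a+u0-9,b+v0-9,.114)[:2] for b,a in zip(*np.where(d>0))])*1000
    q=p-p.mean(0); ww=d[d>0]; C=(q*ww[:,None]).T@q/ww.sum(); e,V=np.linalg.eigh(C); print(np.sqrt(e*12),np.degrees(np.arctan2(V[1,1],V[0,1])))
for c in((177,123),): 
    f=dict(np.load('/tmp/scene.npz')); print('cyl',cloud(f)[c[1],c[0]])
f=shot('wrist'); s=robot.sense()
from scipy.spatial.transform import Rotation as Ro
T=Ro.from_euler('xyz',s['tcp_rot']).as_matrix(); R=np.array(f['R'])
print('cam in tool',T.T@(-R.T@f['t']-s['tcp_pos']),'optical axis',T.T@R.T[:,2],'x',T.T@R.T[:,0],f['fx'])
for y in(-100,-10,80,170): print(y,robot.inverse_kinematics([.575,.154,.3],[np.pi,0,np.radians(y)]))
for y in(81.5,-98.5): print(y,robot.inverse_kinematics([.445,-.204,.3],[np.pi,0,np.radians(y)]))
E
python3 m2.py
```

```text
scene 191.51006711409397 131.26845637583892 [0.5744 0.1542 0.112 ]
[19.14061028 62.49955952] 76.27723769269511
side 143.32805314256515 235.95656617271334 [0.5743 0.1579 0.112 ]
[ 8.70669229 18.81256223] 171.01315066862134
cyl [0.59174474 0.24753096 0.08831807]
cam in tool [ 0.07226973 -0.00055361 -0.1324916 ] optical axis [-2.84785235e-01  8.87312577e-05  9.58591343e-01] x [-1.23043261e-04  9.99999984e-01 -1.29118796e-04] 297.41978407297916
-100 [-0.22114617  0.2996324  -0.1425729   1.6506963   0.04511167  1.19447594
  2.5930245 ]
-10 [-0.84084626  0.33229336  0.66755797  1.68638521 -0.21851137  1.19877534
 -1.86523309]
80 [-0.66451426  0.30360057  0.42796015  1.67695484 -0.13404181  1.19008778
 -0.37842524]
170 [-0.44313745  0.29189789  0.141249    1.66410542 -0.04367532  1.18866651
  1.10476965]
81.5 [-0.51024897  0.13738426  0.96382885  1.92219043 -0.12391378  1.14361689
  0.3523411 ]
-98.5 None
```

```bash
cat > s1.py <<'E'
from h import *
robot.goto([.5743,.156,.25],[np.pi,0,np.radians(170)])
f=shot('wrist'); s=robot.sense(); print(s['t'],s['tcp_pos'],s['tcp_rot'],s['wrist_force'])
a=f['image']; cv2.imwrite('pics/w1.png',cv2.cvtColor(a,cv2.COLOR_RGB2BGR))
W=cloud(f);Z=W[...,2];G=(Z>.108)&(Z<.12)&(np.hypot(W[...,0]-.574,W[...,1]-.155)<.09)
r=cv2.minAreaRect((W[G][:,:2]*1000).astype(np.float32));print(G.sum(),np.median(Z[G]),r)
E
python3 s1.py
```

```text
2.1333 [0.57400153 0.15755654 0.24992342] [ 3.14110394e+00 -2.60167127e-04  2.96942359e+00] [ 0.30166989  0.57957568 -0.25167929]
13155 0.11505489104881564 ((574.6950073242188, 152.1934814453125), (111.30499267578125, 116.85163879394531), 79.74024200439453)
```

View pics/w1.png

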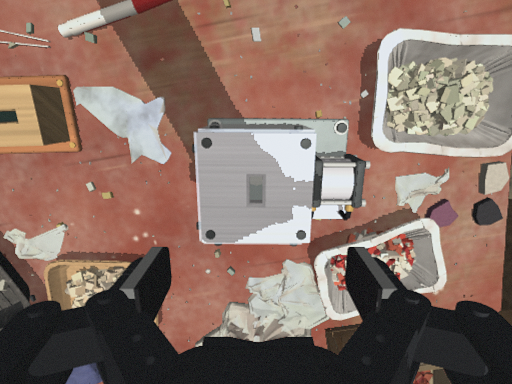

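The wrist view shows the guard face-on, with the chamfered window at about (256,190) and its long side almost vertical in the image. The cylinder is to the right. Next I'll segment the window and the guard outline.

```bash
cat > m3.py <<'E'
from h import *
robot.sleep(.3); f=shot('wrist'); s=robot.sense(); print(s['tcp_pos'],s['tcp_rot'])
g=cv2.cvtColor(f['image'],cv2.COLOR_RGB2GRAY)
print(g[168:212:2,240:274:2])
def fit(M,z,n):
    c,_=cv2.findContours(M.astype(np.uint8),cv2.RETR_EXTERNAL,cv2.CHAIN_APPROX_NONE); c=max(c,key=cv2.contourArea)[:,0]
    P=np.array([onplane(f,u,v,z)[:2] for u,v in c])*1000
    print(n,len(c),c.min(0),c.max(0),cv2.minAreaRect(P.astype(np.float32)))
for th in(100,120,135,145):
    M=np.zeros(g.shape,bool); M[165:215,238:278]=g[165:215,238:278]<th
    if M.any(): fit(M,.114 if th>115 else .111,th)
hs=cv2.cvtColor(f['image'],cv2.COLOR_RGB2HSV); M=np.zeros(g.shape,bool); M[110:260,180:330]=((hs[...,1]<45)&(g>125))[110:260,180:330]
fit(cv2.morphologyEx(M.astype(np.uint8),cv2.MORPH_OPEN,np.ones((9,9))),.114,'guard')
E
python3 m3.py
```

```text
[0.57425061 0.15627072 0.25001025] [ 3.14156805e+00 -1.63251404e-05  2.96749478e+00]
[[167 169 167 166 169 169 170 167 168 167 169 170 168 169 166 169 166]
 [163 161 164 165 163 166 163 165 164 165 164 164 166 165 164 165 166]
 [163 164 164 162 161 160 160 162 161 162 162 161 166 161 164 164 164]
 [168 169 170 172 135 133 135 134 137 136 137 137 135 135 168 167 168]
 [167 168 168 170 137 126 136 133 133 132 132 134 134 137 168 169 169]
 [164 166 167 168 139 127 133 133 135 132 136 133 133 136 168 167 166]
 [164 163 165 165 136 125 132 135 132 133 133 133 134 135 167 167 165]
 [166 167 168 168 135 123 132 130 130 132 131 133 133 135 167 164 167]
 [165 166 165 167 139 127 113 121 129 129 122  90 135 139 168 168 167]
 [163 164 164 165 134 121 114 112 115 118 114 111 129 138 161 163 163]
 [168 167 168 168 139 125 110 113 118 114 114 113 134 142 168 165 166]
 [167 170 168 169 143 126 116 113 115 115 112 109 136 144 170 166 167]
 [164 163 167 166 142 124 113 116 114 116 111 110 135 142 164 162 164]
 [168 169 166 168 145 125 110 112 114 115 113 112 136 142 166 165 168]
 [167 165 165 168 143
[... 484 characters left out ...]
3 161 159 161 159 161 162 161 159 160 161 159 160 160 161 160]]
100 24 [251 199] [262 201] ((585.8506469726562, 152.6729278564453), (10.523409843444824, 2.002863883972168), 80.01664733886719)
120 61 [251 183] [263 202] ((577.8394165039062, 154.56924438476562), (11.36643123626709, 18.538558959960938), 80.01713562011719)
135 87 [248 174] [265 203] ((574.521728515625, 154.4525146484375), (15.884200096130371, 27.980005264282227), 74.8798828125)
145 98 [248 174] [266 206] ((575.5986328125, 154.95668029785156), (17.092836380004883, 31.073333740234375), 80.01612091064453)
guard 520 [196 119] [329 243] ((571.175048828125, 160.35232543945312), (120.7982406616211, 118.70955657958984), 80.011962890625)
```

```bash
cat > s2.py <<'E'
from h import *
robot.goto([.450,-.204,.30],[np.pi,0,np.radians(81.5)]); robot.sleep(.3)
f=shot('wrist'); s=robot.sense(); print(s['t'],s['tcp_pos'],s['tcp_rot'],s['wrist_force'])
a=f['image']; cv2.imwrite('pics/w2.png',cv2.cvtColor(a,cv2.COLOR_RGB2BGR))
W=cloud(f);Z=W[...,2]
hs=cv2.cvtColor(a,cv2.COLOR_RGB2HSV); B=(hs[...,0]>60)&(hs[...,0]<110)&(hs[...,1]>60)&np.isfinite(Z)&(Z>.06)
for z0,z1,z in((.176,.19,.183),(.13,.146,.138),(.105,.12,.113)):
    M=(B&(Z>z0)&(Z<z1)&(np.hypot(W[...,0]-.457,W[...,1]+.15)<.11)).astype(np.uint8)
    c,_=cv2.findContours(M,cv2.RETR_EXTERNAL,cv2.CHAIN_APPROX_NONE); 
    if not c: continue
    c=max(c,key=cv2.contourArea)[:,0]
    P=np.array([onplane(f,u,v,z)[:2] for u,v in c])*1000; Zs=Z[M>0]
    print(z,len(c),c.min(0),c.max(0),cv2.minAreaRect(P.astype(np.float32)),np.percentile(Zs,[5,50,95]).round(4))
T=(Z>.052)&(Z<.064)&(hs[...,0]<35)&(hs[...,1]>60)&(np.hypot(W[...,0]-.457,W[...,1]+.15)<.11)
print(cv2.minAreaRect((W[T][:,:2]*1000).astype(np.float32)))
E
python3 s2.py
```

```text
4.2667 [ 0.45021933 -0.20364456  0.29987717] [-3.14128446e+00  1.17143755e-04  1.42333563e+00] [0.43017377 0.06297382 0.5257465 ]
0.183 94 [252 180] [261 207] ((449.2651062011719, -203.12379455566406), (24.516624450683594, 7.9528703689575195), 81.571533203125) [0.1786 0.1837 0.185 ]
0.138 12 [256 170] [260 172] ((452.1756286621094, -192.60781860351562), (2.050351858139038, 4.033896446228027), 81.56829833984375) [0.1325 0.139  0.1424]
0.113 6 [254 166] [256 167] ((448.9251708984375, -192.31871032714844), (1.1025347709655762, 2.1795454025268555), 81.56777954101562) [0.1098 0.1143 0.1175]
((456.6648864746094, -149.93283081054688), (180.42532348632812, 62.278289794921875), 81.54130554199219)
```

View pics/w2.png

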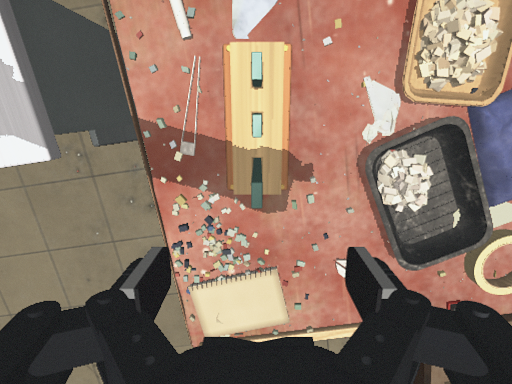

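The view shows the long bar's top at (256,194), centred between the fingers, and the mid and short bars' tops at (257,67) and (257,124). The measured top is at (0.4493,-0.2031), which agrees with the rack geometry. Now I'll grasp it and lift.

```bash
cat > s3.py <<'E'
from h import *
y=np.radians(81.55); o=[np.pi,0,y]
robot.move_straight([.4493,-.2033,.20],attitude=o)
print(robot.move_straight([.4493,-.2033,.140],vel=.08,contact_N=8))
robot.grip(0.0,60); s=robot.sense(); print(s['t'],s['tcp_pos'],s['opening'],s['gripper_force'],s['wrist_force'])
print(robot.move_straight([.4493,-.2033,.190],vel=.06,contact_N=15))
robot.move_straight([.4493,-.2033,.29],vel=.12); robot.sleep(.2)
f=shot('wrist'); g=shot('side'); h=shot('scene'); s=robot.sense(); print(s['t'],s['tcp_pos'],s['tcp_rot'],s['opening'],s['gripper_force'],s['wrist_force'])
I=[cv2.cvtColor(k['image'],cv2.COLOR_RGB2BGR) for k in(f,g,h)]
cv2.imwrite('pics/w3.png',np.vstack([np.hstack([cv2.resize(I[0],(400,300)),cv2.resize(I[0][100:290,150:400],(400,300))]),np.hstack([cv2.resize(I[1][60:240,200:400],(400,300)),cv2.resize(I[2][100:250,150:350],(400,300))])]))
E
python3 s3.py
```

```text
False
6.6583 [ 0.44943658 -0.20335377  0.14015738] 0.10774440184021092 58.535510301589966 [ 0.29804729 -0.02985274  2.56666602]
False
8.975 [ 0.44917829 -0.20325746  0.28967843] [-3.14092042e+00  3.35820849e-05  1.42323605e+00] 0.10930912421254238 58.31375062465668 [ 0.50599416  0.20471459 -1.09840968]
```

View pics/w3.png

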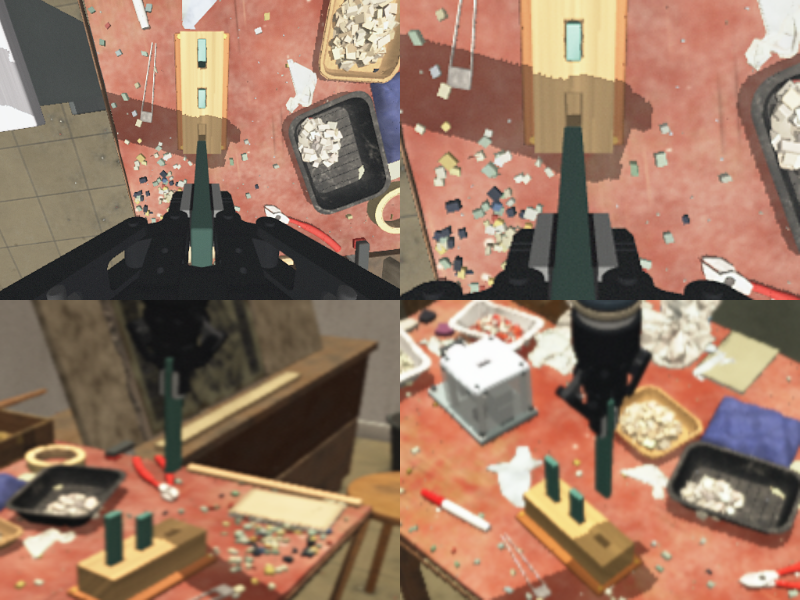

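The bar is gripped and clear of its socket, with the shorter bars still in the rack. In the wrist view the front lower edge of its foot is at about (257,180). I'll measure the bar's pose in the tool frame.

```bash
cat > m4.py <<'E'
from h import *
from scipy.spatial.transform import Rotation as Ro
def bar(f,s,v=True):
    T=Ro.from_euler('xyz',s['tcp_rot']).as_matrix(); R=np.array(f['R']).astype(float)
    Rc=np.array(f['R'])@T; tc=np.array(f['R'])@s['tcp_pos']+f['t']   # cam from tool
    P=(cloud(f)-s['tcp_pos'])@T
    hs=cv2.cvtColor(f['image'],cv2.COLOR_RGB2HSV)
    M=np.isfinite(P[...,0])&(np.abs(P[...,1])<.012)&(np.abs(P[...,0]-.012)<.012)&(P[...,2]>.02)&(P[...,2]<.135)&(hs[...,0]>60)&(hs[...,0]<110)
    p=P[M]*1000
    ax=np.polyfit(p[:,2],p[:,0],1); print('n',M.sum(),'x face fit',ax,'res',np.std(p[:,0]-np.polyval(ax,p[:,2])),'zmax',np.percentile(p[:,2],[98,99.5]))
    rows=np.where(M.sum(1)>3)[0]; L=[]
    for r in rows:
        c=np.where(M[r])[0]; q=P[r,c]*1000; L.append((np.median(q[:,2]),(q[0,1]+q[-1,1])/2,abs(q[-1,1]-q[0,1]),r,(c[0]+c[-1])/2))
    L=np.array(L); ay=np.polyfit(L[:,0],L[:,1],1); print('y fit',ay,'width',np.median(L[:,2]),'top row',L[0])
    for z in(40,80,127): print(z,'face x',np.polyval(ax,z),'y',np.polyval(ay,z))
if __name__=='__main__':
    f=dict(np.load('/tmp/wrist.npz')); bar(f,robot.sense())
E
python3 m4.py
```

```text
n 575 x face fit [-3.91719946e-05  1.07766160e+01] res 0.22958860345271753 zmax [117.66991182 120.74140111]
y fit [-0.00085149 -0.16020516] width 8.286430592406298 top row [120.65918851  -0.50231252   7.87456118 181.         257.5       ]
40 face x 10.77504907538734 y -0.19426486072819837
80 face x 10.773482195604554 y -0.22832456140029422
127 face x 10.771641111859779 y -0.2683447096900069
```

```bash
cat > s4.py <<'E'
from m4 import *
o=[np.pi,0,np.radians(170)]
robot.goto([.57445,.1554,.30],o); robot.move_straight([.57445,.1554,.262],vel=.06,attitude=o); robot.sleep(.3)
f=shot('wrist'); g=shot('side'); h=shot('scene'); s=robot.sense(); print(s['t'],s['tcp_pos'],s['tcp_rot'],s['gripper_force'],s['wrist_force'])
bar(f,s)
I=[cv2.cvtColor(k['image'],cv2.COLOR_RGB2BGR) for k in(f,g,h)]
z=lambda a:cv2.resize(a,(400,300),interpolation=cv2.INTER_CUBIC)
cv2.imwrite('pics/w4.png',np.vstack([np.hstack([z(I[0]),z(I[0][145:220,205:305])]),np.hstack([z(I[1][180:270,85:205]),z(I[2][90:165,145:245])])]))
E
python3 s4.py
```

```text
11.625 [0.57448034 0.15540905 0.2621119 ] [3.14147441e+00 1.40965727e-04 2.96700635e+00] 58.31900417804718 [ 0.20702289  0.14673694 -0.50269537]
n 632 x face fit [-1.33850260e-03  1.10605754e+01] res 0.29940798518466 zmax [120.21188616 124.28612052]
y fit [ 1.20592484e-04 -5.96005822e-01] width 9.167093578601278 top row [124.11303568  -0.58035724   7.98568587 180.         257.5       ]
40 face x 11.00703524639249 y -0.5911821226486109
80 face x 10.95349514240017 y -0.5863584232999142
127 face x 10.890585520209195 y -0.5806905765651954
```

View pics/w4.png

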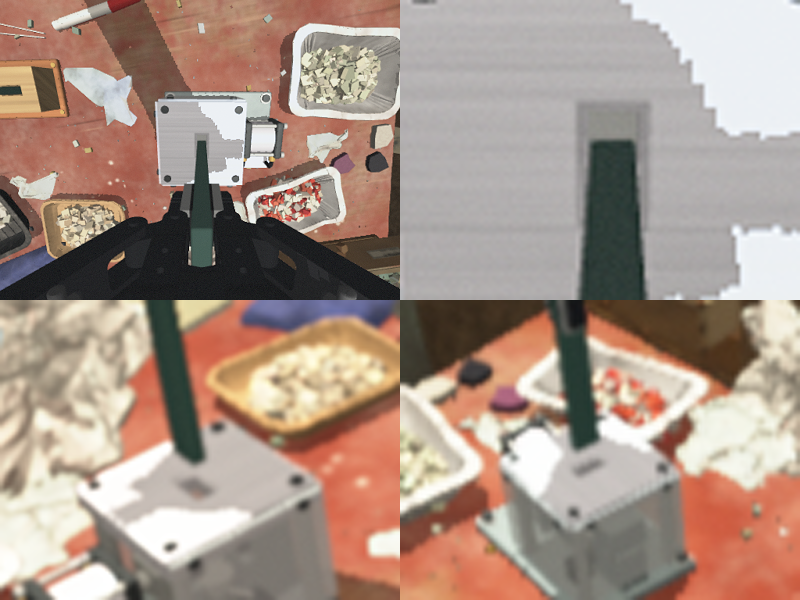

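The bar foot sits centred on the window in the wrist close-up: bar about (612,140), rim about (613,100) in the crop. Now I'll feed it in slowly under contact guard.

```bash
cat > s5.py <<'E'
from h import *
for z,v,c in((.222,.02,6),(.178,.025,6)):
    r=robot.move_straight([.57445,.1554,z],vel=v,contact_N=c); s=robot.sense(); print(r,s['t'],s['tcp_pos'],s['wrist_force'],s['gripper_force'])
    if r: break
E
python3 s5.py
```

```text
False 13.775 [0.57451542 0.15538074 0.22209961] [-0.27703004  0.02446812  0.37878638] 58.31902205944061
False 15.6833 [0.57453074 0.15541207 0.17814616] [-0.12356384  0.38280115 -1.33626811] 58.318655490875244
```

```bash
cat > s6.py <<'E'
from h import *
z=.176
while z>.158:
    r=robot.move_straight([.57445,.1554,z],vel=.01); robot.sleep(.15); s=robot.sense(); F=s['wrist_force']
    print(round(z,4),round(s['t'],1),s['tcp_pos'].round(4),F.round(1),round(s['gripper_force'],1))
    if F[2]>13 or s['t']>35: break
    z-=.001
E
python3 s6.py
```

```text
0.176 16.2 [0.5745 0.1554 0.176 ] [-0.  -1.  -1.7] 58.3
0.175 16.6 [0.5745 0.1554 0.175 ] [ 0.3  0.  -0.9] 58.3
0.174 17.0 [0.5745 0.1554 0.174 ] [-0.6  1.  -1.6] 58.3
0.173 17.4 [0.5745 0.1554 0.173 ] [ 0.5 -0.1 -1.7] 58.3
0.172 17.8 [0.5747 0.1554 0.1722] [ 0.3 -0.8  0. ] 58.5
0.171 18.2 [0.5747 0.1555 0.1713] [-1.1 -0.2  3.5] 59.0
0.17 18.6 [0.5746 0.1555 0.1701] [-0.3 -0.2  3.7] 59.0
0.169 19.0 [0.5746 0.1554 0.1691] [0.7 1.5 3.1] 59.1
0.168 19.4 [0.5746 0.1554 0.168 ] [1.  0.3 4.3] 59.2
0.167 19.8 [0.5746 0.1554 0.1671] [ 0.6 -0.1  4.3] 59.3
0.166 20.2 [0.5746 0.1554 0.1662] [ 1.  -0.3  5. ] 59.3
0.165 20.6 [0.5746 0.1554 0.1652] [1.2 0.2 5.5] 59.4
0.164 21.0 [0.5746 0.1554 0.1643] [ 0.1 -0.6  5.5] 59.5
0.163 21.4 [0.5748 0.1555 0.1641] [-1.1  0.  10.4] 60.1
0.162 21.8 [0.575  0.1555 0.1641] [-2.2 -0.5 15.5] 60.8
```

```bash
cat > s7.py <<'E'
from m4 import *
robot.move_straight([.57445,.1554,.1628],vel=.01); robot.sleep(1.0)
s=robot.sense(); print(s['t'],s['tcp_pos'],s['tcp_rot'],s['wrist_force'],s['gripper_force'],s['opening'])
f=shot('wrist'); h=shot('scene'); z=lambda a:cv2.cvtColor(cv2.resize(a,(400,300)),cv2.COLOR_RGB2BGR)
cv2.imwrite('pics/w5.png',np.hstack([z(f['image']),z(h['image'][80:250,140:370])]))
E
python3 s7.py
```

```text
23.0333 [0.57481464 0.15541196 0.16412338] [3.14098549e+00 7.51347840e-04 2.96692335e+00] [-0.92274358  0.40047913 10.76984411] 60.14554023742676 0.10593959980505127
```

View pics/w5.png

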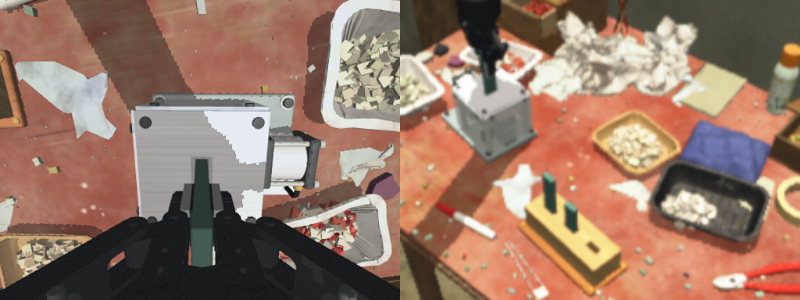

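The bar is upright in the window at (201,165), the shorter bars are still in the rack, and the tools haven't moved. The stop took 8 mm of travel and then reached its hard end, with a steady force of about 11–12 N. Handing in.

```bash
python3 -c "
from plant import robot
print(robot.close_job())"
```

```text
the job is handed in; nothing more can be done
None
```

I handed the job in at about 23 s: the longest bar is still gripped upright in the guard window, holding the stop on its hard end at about 11–12 N, with the two shorter bars and the tools undisturbed in the last picture; the hand-in returned no verdict.

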